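# Hang the platen rollers on the tapered rack in order of length

### The arm

A 6-joint arm with a two-finger parallel gripper is mounted at the origin on a cart in front of the work surface, level with it; the furniture and walls round the work are solid. World frame = base frame: x ahead of the robot, y to its left, z up, the work surface at z = 0. Lengths are in m, angles in rad, forces in N, time in s.
With the tool pointing down it reaches from about 0.425 to 0.95 m from the base axis. Payload 3.5 kg.
Tool frame: the origin (TCP) lies midway between the tips of the shut fingers; the grasp point (between the pads) lies 19 mm behind it (ctrl.hold_point_z is the distance from the TCP to the grasp point, in m); z points along the fingers, y is the line along which they close (so a half turn about z gives the same grasp; the last joint's range is limited). The gripper opens to 85 mm and grips with 20 to 120 N. Pads are 22 mm wide; open, the fingers measure 114 mm over their backs; the gripper's body (76 mm by 85 mm) begins 54 mm behind the grasp point. The pads swing forward as they close: fully open they stand 13 mm farther back than shut.
Start: joints at [-1.283, 0.286, 1.577, -0, 1.279, -0.15], TCP at [0.286, -0.611, 0.204] pointing down, gripper open.
Joint ranges: [-2.77, 2.77], [-0.9, 2.22], [0.21, 2.48], [-1.53, 4.67], [0.24, 2.81], [-2.84, 2.84]. Speed limits (rad/s): [2.79, 2.79, 3.14, 3.14, 3.14, 3.14].

### API

Orientations are given as a unit quaternion [x, y, z, w].
In Python, from plant import readout, cams, sign_off, ctrl gives the robot as it stands. The module is installed in compiled form; this text tells all that it offers.
- The arm moves only by the tool step_arm, never from a script. Its argument "increments" is a list of rows, each a list of 2 entries, a list of its own where there are three numbers: the shift along the world's x, y, z in mm, then the turn, a rotation vector about the world's x, y, z in rad. In form: [[[x, y, z], [rx, ry, rz]], ...]. A call has 1 to 8 rows; each row shifts and turns the commanded pose from where the row before left it; what a row does not reach is not made up. A row lasts 1/12 s, in which the tool goes at most 41.7 mm and 7.16 degrees, less where a joint would pass 70% of its speed; a pose out of reach is approached as far as the arm can. A call is refused whole if a number of a shift passes 41.7 or a number of a turn 0.125, either way. A call with a gripper value outside its range is refused whole. "fingers" is the opening, from -1 (shut) to 1 (fully open), set as the call begins (left out, the last holds). The fingers move at their own pace and stop on an object; "grip_force" is the grip in N (left out, the last holds). Time passes only in rows, so rows that do not move let the fingers close. It gives the time, the measured TCP pose, the force, the opening and the grip force at its end, in the units of the state.
- readout.get_state(): the state, without advancing time (a new reading comes with each control period).
- cams.read_camera(name): name is "scene" or "top" or "wrist"; returns the picture (400x640x3 uint8, red, green, blue); there is no depth.
- cams.get_calibration(name): a dict with "fx", "fy", "cx", "cy" (pixels), "distortion" ([k1, k2, p1, p2, k3] as OpenCV has them; the pictures are not rectified), "eye" and "rotation" of the camera in the world; the wrist camera has in their place "T_tool_cam" (4x4, takes a point from camera to tool coordinates, whose origin is the TCP and whose axes are the flange's). Camera axes: x right, y up, looking along -z (the intrinsics and any distortion apply to the point x, -y, -z); pixel columns grow to the right and rows downward; lengths in m; the calibration is good to about 2 mm. A picture is of the moment at which its call begins: read the wrist's pose just before it. get_calibration takes no time and is no camera call.
- sign_off(): hands the job in; it is judged then, once.
The state is a dict: "time": time; "qpos": joint angles; "dq": joint speeds; "joint_efforts": joint torques, N m; "eef_pos": TCP position; "tcp_rot": TCP orientation; "contact_force": force on the tool from outside, world axes, zero at the start; "wrist_torque": the same for the moment, N m; "opening": opening from 0.0 (shut) to 1.0 (fully open); "finger_force": force on a finger pad.
Only numpy, scipy, OpenCV 4.12 (cv2) and the standard library are available. Lean on these libraries where they do the work, as an engineer would, in place of code of your own. Each camera call takes 0.05 s, during which the arm holds its last target. There are 200 camera calls.

### The job

The spare printer rollers must not lie on their rubber, or it takes flat spots. Hang all four on the tapered rack in order of length, the shortest in the narrowest cradle and so on to the longest in the widest, each lying level with both bare shaft ends fully down in the V forks.

Things in the scene. Friction and masses are not known exactly. Their poses are not given: they have to be found in the camera images.
- roller_shortest: Loose platen roller lying on the bench: black rubber sleeve 18 mm in diameter and 46 mm long in the middle, a bright bare steel shaft 6 mm in diameter sticking out 18 mm at each end, 82 mm long overall. Origin: middle of its axis (9 mm above the bench as it lies). Its x axis runs along its length; both ends are alike. It can roll. Grip it across the middle of the rubber.
- roller_short: Loose platen roller lying on the bench: black rubber sleeve 18 mm in diameter and 68 mm long in the middle, a bright bare steel shaft 6 mm in diameter sticking out 18 mm at each end, 104 mm long overall. Origin: middle of its axis (9 mm above the bench as it lies). Its x axis runs along its length; both ends are alike. It can roll. Grip it across the middle of the rubber.
- roller_long: Loose platen roller lying on the bench: black rubber sleeve 18 mm in diameter and 90 mm long in the middle, a bright bare steel shaft 6 mm in diameter sticking out 18 mm at each end, 126 mm long overall. Origin: middle of its axis (9 mm above the bench as it lies). Its x axis runs along its length; both ends are alike. It can roll. Grip it across the middle of the rubber.
- roller_longest: Loose platen roller lying on the bench: black rubber sleeve 18 mm in diameter and 112 mm long in the middle, a bright bare steel shaft 6 mm in diameter sticking out 18 mm at each end, 148 mm long overall. Origin: middle of its axis (9 mm above the bench as it lies). Its x axis runs along its length; both ends are alike. It can roll. Grip it across the middle of the rubber.
- cradle_1: The narrowest cradle of the rack: two upright black V forks 3 mm thick, 64 mm apart (centre to centre), open upward, sides 32 degrees from vertical, mouth 18 mm wide. Origin: midway between the forks where the middle of a seated roller's axis lies, 40 mm above the bench; fork tips 9 mm higher. x axis: from fork to fork, along the roller it holds.
- cradle_2: The second narrowest cradle of the rack: two upright black V forks 3 mm thick, 86 mm apart (centre to centre), open upward, sides 32 degrees from vertical, mouth 18 mm wide. Origin: midway between the forks where the middle of a seated roller's axis lies, 40 mm above the bench; fork tips 9 mm higher. x axis: from fork to fork, along the roller it holds.
- cradle_3: The second widest cradle of the rack: two upright black V forks 3 mm thick, 108 mm apart (centre to centre), open upward, sides 32 degrees from vertical, mouth 18 mm wide. Origin: midway between the forks where the middle of a seated roller's axis lies, 40 mm above the bench; fork tips 9 mm higher. x axis: from fork to fork, along the roller it holds.
- cradle_4: The widest cradle of the rack: two upright black V forks 3 mm thick, 130 mm apart (centre to centre), open upward, sides 32 degrees from vertical, mouth 18 mm wide. Origin: midway between the forks where the middle of a seated roller's axis lies, 40 mm above the bench; fork tips 9 mm higher. x axis: from fork to fork, along the roller it holds.
- rack: Tapered rack, fixed, turned any way: two splayed aluminium rails, tops 12 mm above the bench, 185 mm long, joined by two cross bars under 9 mm high, with four fork pairs 48 mm apart, in order from narrow to wide along its +y. Origin: middle of its underside. A roller seats in its own cradle only: a shorter one drops between the forks, a longer one rides on its rubber.

How it is judged:
By the outcome, as a careful person would: the job done as asked, in the order asked, and still so for the second after the job is handed in, with the robot touching nothing.
It also fails if it takes over 90 s, if anything falls off the work surface, if the arm or the gripper's body presses on something with over 40 N, if the wrist force passes 120 N, or if a joint passes its speed limit or range.

## Working session

There is one attempt and no reset: what is moved stays moved. The work goes in short steps, Python scripts to look and compute and a tool call to move; the robot and the scene stay as the last step left them, time stands still between calls to the robot, and variables do not carry over. Pictures are saved under pics/ and viewed, at most 14 in all, crops included, and the job is handed in when it is done.

Besides the shell and the picture viewer there is one more tool, called after ">>>" as name(argument=value, ...) on one line, values as JSON. step_arm: Moves the arm, as the interface text tells. Its arguments: {"type":"object","properties":{"increments":{"type":"array","items":{"type":"array"}},"fingers":{"type":"number"},"grip_force":{"type":"number"}},"required":["increments"]}

```bash
mkdir -p pics
cat > h.py <<'E'
import numpy as np, cv2
from plant import readout, cams, ctrl
def save(name,fn):
    im=cams.read_camera(name); cv2.imwrite('pics/'+fn,im[:,:,::-1]); return im
def campose(name,st=None):
    c=cams.get_calibration(name)
    K=np.array([[c['fx'],0,c['cx']],[0,c['fy'],c['cy']],[0,0,1]]); D=np.array(c['distortion'],float)
    if 'eye' in c: return K,D,np.array(c['eye']),np.array(c['rotation'])
    from scipy.spatial.transform import Rotation as R
    T=np.eye(4); T[:3,:3]=R.from_quat(st['tcp_rot']).as_matrix(); T[:3,3]=st['eef_pos']
    T=T@np.array(c['T_tool_cam']); return K,D,T[:3,3],T[:3,:3]
def ray(px,cam,z):
    K,D,e,Rm=cam
    u=cv2.undistortPoints(np.array(px,float).reshape(-1,1,2),K,D).reshape(-1,2)
    d=np.c_[u[:,0],-u[:,1],-np.ones(len(u))]@Rm.T
    return e+d*((z-e[2])/d[:,2])[:,None]
def proj(P,cam):
    K,D,e,Rm=cam
    p=(np.atleast_2d(P)-e)@Rm; p=p*[1,-1,-1]
    return cv2.projectPoints(p,np.zeros(3),np.zeros(3),K,D)[0].reshape(-1,2)
E
python3 - <<'E'
from h import *
for n in('top','scene'): save(n,n+'0.png')
print(readout.get_state()); print(ctrl.hold_point_z)
for n in('top','scene','wrist'): print(cams.get_calibration(n))
E
```

```text
{'time': 0.1, 'qpos': array([-1.28299522e+00,  2.87134777e-01,  1.57804372e+00, -1.86975628e-05,
        1.27860578e+00, -1.50021028e-01]), 'dq': array([ 0.0014361 , -0.00218676, -0.00183742,  0.00126766,  0.00248206,
       -0.00011049]), 'joint_efforts': array([ 4.99507569e-04, -4.07293725e+01, -2.93699759e+01, -1.44709834e-04,
        3.38512480e-03, -1.78061708e-05]), 'eef_pos': array([ 0.28599814, -0.61068686,  0.20263999]), 'tcp_rot': array([ 9.76133335e-01,  2.17169317e-01, -8.43588895e-05, -1.09259238e-03]), 'contact_force': array([ 0.84353538, -0.55490844,  0.12293034]), 'wrist_torque': array([-0.02525884, -0.02403742, -0.01528597]), 'finger_force': 0.0, 'opening': 1.0008055982757764}
0.0187
{'fx': 469.0225587773414, 'fy': 469.0225587773414, 'cx': 326.56540036271826, 'cy': 201.38036401032207, 'distortion': array([-0.07268966,  0.        ,  0.        ,  0.        ,  0.        ]), 'eye': array([0.36579462, 0.04120549, 1.22758582]), 'rotation': array([-0.05394441,  0.05356922,  0.70901962, -0.70107882])}
{'fx': 407.60140336831, 'fy': 407.60140336831, 'cx': 314.8925239345247, 'cy': 195.15467040538047, 'distortion': array([-0.09590994,  0.        ,  0.        ,  0.        ,  0.        ]), 'eye': array([-0.1758826 ,  0.67215931,  0.61751458]), 'rotation': array([-0.20615893,  0.44507255,  0.80082421, -0.34364152])}
{'fx': 346.0081960377194, 'fy': 346.0081960377194, 'cx': 319.8761592769753, 'cy': 202.9432967383558, 'distortion': array([-0.07647497,  0.        ,  0.        ,  0.        ,  0.        ]), 'T_tool_cam': array([[-5.97998323e-04,  9.62777641e-01,  2.70294020e-01,
         6.90976830e-02],
       [ 9.99999639e-01,  4.12735964e-04,  7.42247832e-04,
         1.47725374e-03],
       [ 6.03059554e-04,  2.70294366e-01, -9.62777540e-01,
        -1.69777070e-01],
       [ 0.00000000e+00,  0.00000000e+00,  0.00000000e+00,
         1.00000000e+00]])}
```

View pics/top0.png

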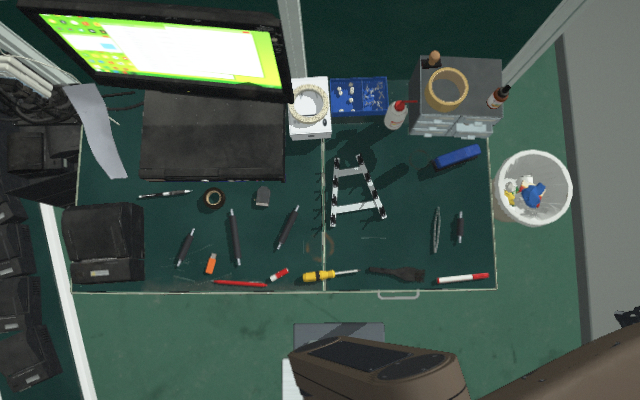

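View pics/scene0.png

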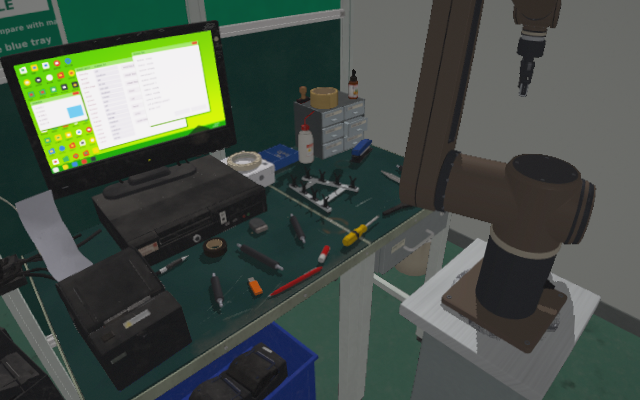

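Top view: rollers near (186,247), (235,236), (288,227) and (460,226); the rack is at (358,190) with its narrow end up. I'll enlarge the bench.

```bash
sed -i "s/np.array(c\['rotation'\])/Rot(c['rotation'])/" h.py; sed -i "1a from scipy.spatial.transform import Rotation as RR\nRot=lambda q: RR.from_quat(q).as_matrix()" h.py
python3 - <<'E'
from h import *
im=cv2.imread('pics/top0.png'); 
c=cv2.resize(im[145:275,165:325],None,fx=5,fy=4.6,interpolation=cv2.INTER_CUBIC); c=cv2.resize(im[140:275,310:475],(800,590),interpolation=cv2.INTER_CUBIC); 
cv2.imwrite('pics/c1.png',np.clip(c.astype(float)*1.5,0,255))
c=cv2.resize(im[195:275,165:310],(800,441),interpolation=cv2.INTER_CUBIC); cv2.imwrite('pics/c2.png',np.clip(c.astype(float)*1.8,0,255))
cam=campose('top'); print(ray([[186,247],[235,236],[288,227],[460,226],[358,190],[76,292],[494,290]],cam,0.009).round(3))
E
```

```text
[[ 0.436  0.409  0.009]
 [ 0.464  0.281  0.009]
 [ 0.486  0.142  0.009]
 [ 0.483 -0.308  0.009]
 [ 0.582 -0.042  0.009]
 [ 0.32   0.699  0.009]
 [ 0.316 -0.389  0.009]][ WARN:0@0.629] global loadsave.cpp:1063 imwrite_ Unsupported depth image for selected encoder is fallbacked to CV_8U.
```

View pics/c1.png

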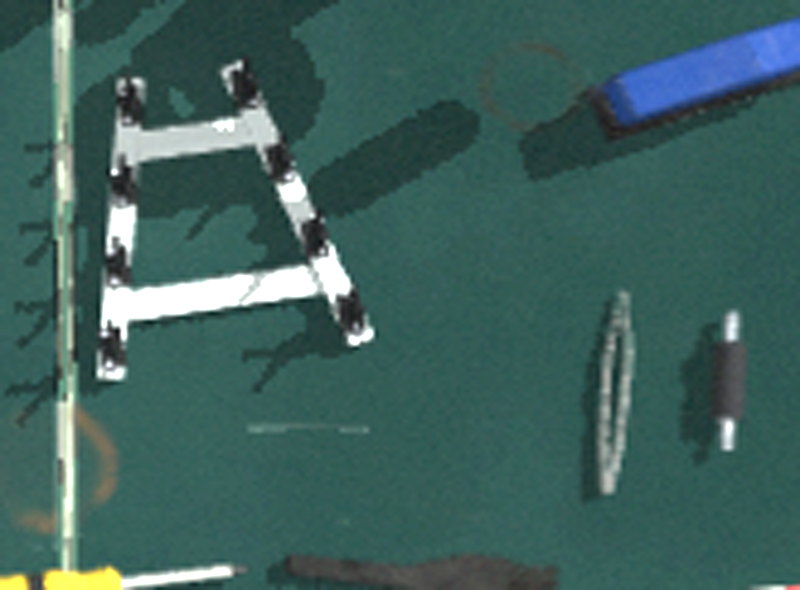

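View pics/c2.png

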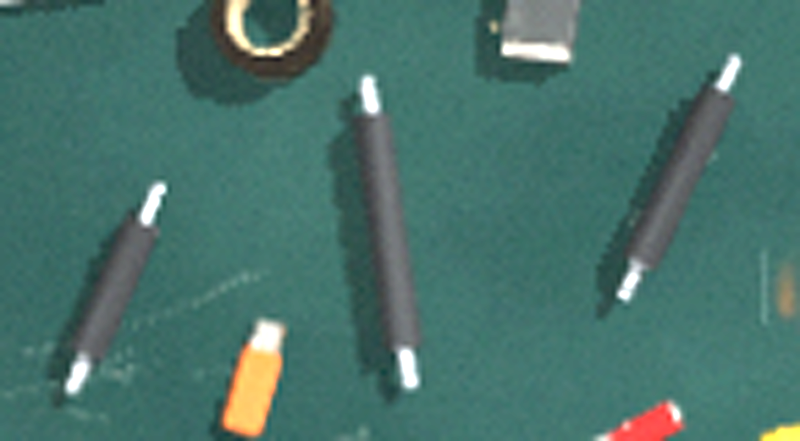

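The crops show the four rollers' shaft ends clearly, and the rack's wide end faces the robot. Measuring coarse poses from the top view.

Run:
```python
from h import *
cam=campose('top')
c1=lambda p:(np.array(p)+.5)/[800/165,590/135]-.5+[310,140]
c2=lambda p:(np.array(p)+.5)/[800/145,441/80]-.5+[165,195]
for n,a in dict(A=c2([[158,186],[73,391]]),B=c2([[368,78],[409,386]]),C=c2([[734,58],[625,298]]),D=c1([[732,312],[728,450]])).items():
    w=ray(a,cam,.009); d=w[0]-w[1]; print(n,w.mean(0).round(4),'len',np.linalg.norm(d).round(4),'phi',np.degrees(np.arctan2(d[1],d[0])).round(1))
w=ray(c1([[130,78],[110,378],[236,64],[362,340]]),cam,.012); print(w.round(4))
f=(w[0]+w[2])/2;n=(w[1]+w[3])/2; print('centre',(f+n)/2,'y dir',np.degrees(np.arctan2(*(n-f)[1::-1])))
```

```text
A [0.4368 0.4102 0.009 ] len 0.1038 phi -21.4
B [0.4629 0.2807 0.009 ] len 0.1477 phi 8.5
C [0.4869 0.1427 0.009 ] len 0.1246 phi -24.4
D [ 0.4815 -0.3088  0.009 ] len 0.0833 phi -4.5
[[ 0.6702  0.0133  0.012 ]
 [ 0.487   0.0266  0.012 ]
 [ 0.6784 -0.0451  0.012 ]
 [ 0.5082 -0.1094  0.012 ]]
centre [ 0.58593918 -0.02865144  0.012     ] y dir -171.81125283376542
```

>>> step_arm(increments=[[[20,30,0],[0,0,-0.052]],[[20,30,0],[0,0,-0.052]],[[20,30,0],[0,0,-0.052]],[[20,30,0],[0,0,-0.052]],[[20,30,-10],[0,0,-0.052]],[[20,30,-10],[0,0,-0.052]],[[20,30,-10],[0,0,-0.052]],[[20,30,-10],[0,0,-0.052]]])

```text
time: 0.77
eef_pos: [0.4467, -0.3695, 0.1631]
tcp_rot: [1.0, 0.009, -0.0, -0.0]
contact_force: [0.9, 0.2, -0.1]
opening: 1.004
finger_force: 0.0
```

>>> step_arm(increments=[[[18,30,-10],[0,0,-0.052]],[[18,30,-10],[0,0,-0.052]],[[0,0,-10],[0,0,0]],[[0,0,0],[0,0,0]]], fingers=0.2)

```text
time: 1.1
eef_pos: [0.4814, -0.3085, 0.1309]
tcp_rot: [0.999, -0.039, -0.002, -0.002]
contact_force: [0.1, -1.1, 0.6]
opening: 0.598
finger_force: 0.0
```

```bash
cat >> h.py <<'E'
def phi(st): 
    M=Rot(st['tcp_rot']); return np.degrees(np.arctan2(M[1,0],M[0,0]))
def look(fn):
    st=readout.get_state(); im=save('wrist',fn); return st,im,campose('wrist',st)
def fmt(st): return st['time'],(st['eef_pos']*1000).round(1),'phi',phi(st).round(2),'tilt',Rot(st['tcp_rot'])[:2,2].round(4),'F',st['contact_force'].round(1),'open',round(st['opening'],3)
E
python3 - <<'E'
from h import *
st,im,cam=look('w1.png'); print(*fmt(st)); print(proj([[.4815,-.3088,.009]],cam))
E
```

```text
1.1 [ 481.4 -308.5  130.9] phi -4.48 tilt [-0.0042  0.0035] F [ 0.1 -1.1  0.6] open 0.598
[[319.77191183 188.59588768]]
```

View pics/w1.png

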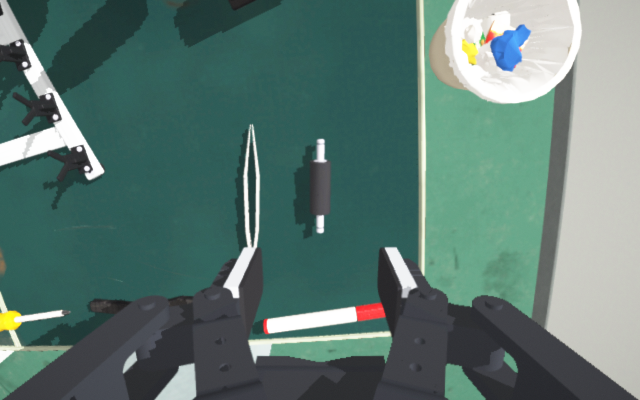

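The roller's bright ends are at (320,140) and (320,232), as predicted; the tweezers lie about 55 mm to its left, so I'll use a narrower opening. I'll detect the ends precisely.

```bash
cat >> h.py <<'E'
def roller(im,cam,guess,L,z=.009,r=None):
    "bright low-saturation shaft ends near the guess -> centre, phi, length"
    hsv=cv2.cvtColor(im,cv2.COLOR_RGB2HSV); m=((hsv[:,:,2]>120)&(hsv[:,:,1]<60)).astype(np.uint8)
    n,lab,s,c=cv2.connectedComponentsWithStats(m)
    W=ray(c[1:],cam,z); out=[]
    rr=(L-.018)/2
    pts=[(i+1,w) for i,w in enumerate(W) if s[i+1,4]>15 and abs(np.linalg.norm(w[:2]-guess)-rr)<.010]
    for i,w in pts: out.append((w,s[i,4]))
    best=max(((a,b) for a in out for b in out if a[0][0]>b[0][0]),key=lambda p:-abs(np.linalg.norm(p[0][0]-p[1][0])-(L-.018)))
    a,b=best[0][0],best[1][0]; d=a-b
    return ((a+b)/2*1000).round(1),np.degrees(np.arctan2(d[1],d[0])).round(2),round(np.linalg.norm(d)*1000+18,1),best[0][1],best[1][1]
E
python3 - <<'E'
from h import *
im=cv2.imread('pics/w1.png')[:,:,::-1].copy(); st=readout.get_state(); cam=campose('wrist',st)
print(roller(im,cam,[.4815,-.3088],.082)); print(*fmt(st))
E
```

```text
(array([ 481.5, -310.7,    9. ]), np.float64(-5.06), np.float64(82.9), np.int32(220), np.int32(144))
1.15 [ 481.4 -310.1  132.2] phi -4.59 tilt [-0.0029  0.002 ] F [-0.3 -0.7  0.5] open 0.603
```

>>> step_arm(increments=[[[0,-1,-30],[0,0,-0.008]],[[0,0,-30],[0,0,0]],[[0,0,-30],[0,0,0]],[[0,0,-20],[0,0,0]],[[0,0,-10],[0,0,0]],[[0,0,0],[0,0,0]],[[0,0,0],[0,0,0]]], fingers=-0.1)

```text
time: 1.73
eef_pos: [0.4822, -0.3137, 0.0146]
tcp_rot: [0.999, -0.046, 0.0, 0.0]
contact_force: [0.3, 0.5, 0.5]
opening: 0.451
finger_force: 0.0
```

>>> step_arm(increments=[[[0,0,-8],[0,0,0]],[[0,0,-4],[0,0,0]],[[0,0,0],[0,0,0]]])

```text
time: 1.98
eef_pos: [0.4823, -0.3125, 0.0021]
tcp_rot: [0.999, -0.045, 0.0, 0.0]
contact_force: [0.1, -0.1, -0.1]
opening: 0.451
finger_force: 0.0
```

>>> step_arm(increments=[[[0,0,0],[0,0,0]],[[0,0,0],[0,0,0]],[[0,0,0],[0,0,0]],[[0,0,0],[0,0,0]]], fingers=-1, grip_force=40)

```text
time: 2.32
eef_pos: [0.4824, -0.3124, 0.0023]
tcp_rot: [0.999, -0.045, 0.0, 0.0]
contact_force: [-0.6, 0.0, 0.1]
opening: -0.002
finger_force: 0.0
```

>>> step_arm(increments=[[[0,0,10],[0,0,0]],[[0,0,30],[0,0,0]],[[0,0,40],[0,0,0]],[[0,0,40],[0,0,0]],[[0,0,0],[0,0,0]]])

```text
time: 2.73
eef_pos: [0.4869, -0.3164, 0.1328]
tcp_rot: [0.999, -0.045, 0.007, 0.006]
contact_force: [1.3, -1.8, 1.3]
opening: -0.001
finger_force: 0.0
```

Run:
```python
from h import *
st,im,cam=look('w2.png'); print(*fmt(st)); print(st['finger_force'])
```

```text
2.7333 [ 486.9 -316.4  132.8] phi -5.15 tilt [ 0.0131 -0.0121] F [ 1.3 -1.8  1.3] open -0.001
0.0
```

View pics/w2.png

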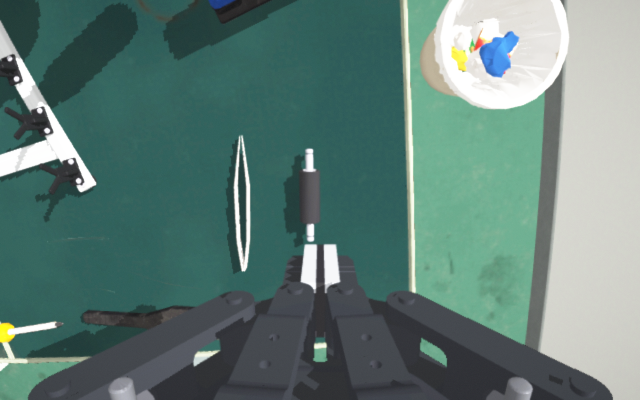

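The fingers shut fully without the roller, which still lies at (309,150)-(310,240). I'll check whether it moved.

```bash
python3 - <<'E'
from h import *
st,im,cam=look('w3.png'); print(*fmt(st)); print(roller(im,cam,[.4815,-.3088],.082))
im=save('top','top1.png'); cam=campose('top')
try: print(roller(im,cam,[.4815,-.3088],.082))
except Exception as e: print(e)
print(proj(st['eef_pos'],cam), proj(st['eef_pos'],campose('wrist',st)))
E
cat > /dev/null
```

```text
2.7833 [ 485.5 -315.2  129.3] phi -5.15 tilt [ 0.0096 -0.009 ] F [ 0.1 -0.2 -0.1] open 0.002
(array([ 481.7, -309. ,    9. ]), np.float64(-4.86), np.float64(82.4), np.int32(214), np.int32(144))
max() iterable argument is empty
[[476.91451877 220.00569512]] [[318.36116782 243.15711632]]
```

>>> step_arm(increments=[[[0,2,-30],[0,0,0]],[[0,0,-30],[0,0,0]],[[0,0,-30],[0,0,0]],[[0,0,-20],[0,0,0]],[[0,0,-10],[0,0,0]],[[0,0,0],[0,0,0]],[[0,0,0],[0,0,0]],[[0,0,0],[0,0,0]]], fingers=-0.1)

```text
time: 3.55
eef_pos: [0.483, -0.311, 0.0031]
tcp_rot: [0.999, -0.045, 0.001, 0.001]
contact_force: [0.4, -0.6, 0.5]
opening: 0.448
finger_force: 0.0
```

Run:
```python
from h import *
st,im,cam=look('w4.png'); print(*fmt(st)); print(proj(np.array([[.482,-.309,.009],st['eef_pos'],st['eef_pos']+[0,0,.006]]),cam))
```

```text
3.55 [ 483.  -311.     3.1] phi -5.17 tilt [ 0.0015 -0.0014] F [ 0.4 -0.6  0.5] open 0.448
[[314.55096471 249.63244384]
 [318.3614014  243.15798841]
 [318.32459387 247.62368175]]
```

View pics/w4.png

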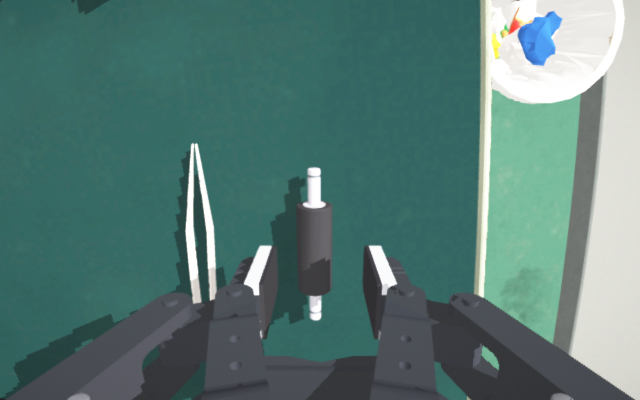

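The roller sits between the fingers, but their apparent scale suggests the pad tips are well above the nominal TCP. That matches fingers that shut above the roller. I'll go lower while watching the force.

>>> step_arm(increments=[[[-1,2,-4],[0,0,0]],[[0,0,-3],[0,0,0]],[[0,0,-3],[0,0,0]],[[0,0,0],[0,0,0]]])

```text
time: 3.93
eef_pos: [0.4808, -0.308, -0.0085]
tcp_rot: [0.999, -0.045, -0.0, -0.0]
contact_force: [0.7, 0.0, 0.7]
opening: 0.447
finger_force: 0.0
```

>>> step_arm(increments=[[[0,0,0],[0,0,0]],[[0,0,0],[0,0,0]],[[0,0,0],[0,0,0]],[[0,0,0],[0,0,0]]], fingers=-1, grip_force=30)

```text
time: 4.27
eef_pos: [0.4813, -0.3084, -0.0079]
tcp_rot: [0.999, -0.045, 0.0, 0.0]
contact_force: [-0.6, -0.4, 0.0]
opening: 0.005
finger_force: 0.0
```

Run:
```python
from h import *
st=readout.get_state(); im=save('scene','s1.png'); cam=campose('scene'); p=proj([st['eef_pos'],st['eef_pos']+[0,0,.05],[.4815,-.309,.009]],cam); print(p)
x,y=p[0].astype(int); c=im[max(0,y-75):y+45,x-80:x+80][:,:,::-1]; print(x-80,max(0,y-75))
cv2.imwrite('pics/s1c.png',np.clip(cv2.resize(c,None,fx=5,fy=5,interpolation=cv2.INTER_CUBIC).astype(float)*1.4,0,255).astype(np.uint8))
```

```text
[[404.80180536 174.25518653]
 [406.18689667 160.27784549]
 [405.32017202 169.49568922]]
324 99
```

View pics/s1c.png

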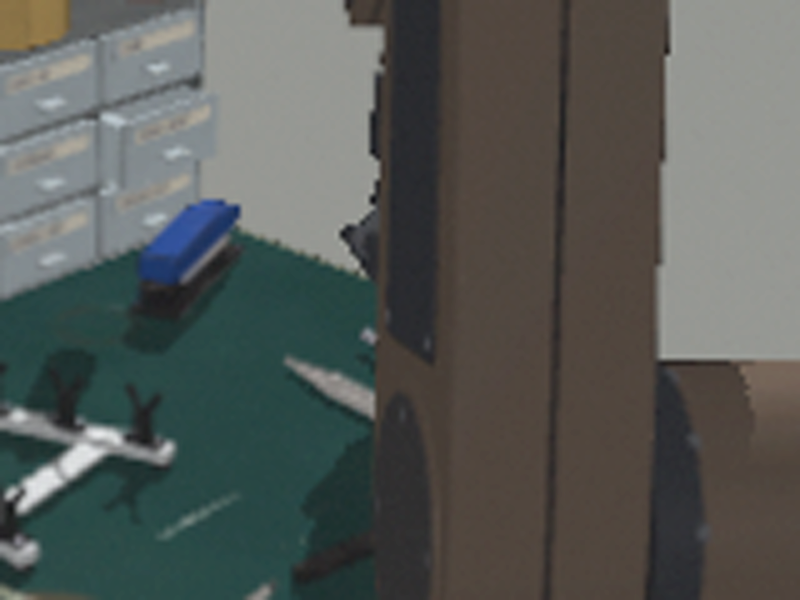

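The arm hides the fingers in this view (only the link at (400,150) shows). I'll probe instead: open, lower in small steps and close.

>>> step_arm(increments=[[[0,0,0],[0,0,0]],[[0,0,0],[0,0,0]],[[0,0,-3],[0,0,0]],[[0,0,-3],[0,0,0]],[[0,0,-2],[0,0,0]],[[0,0,0],[0,0,0]]], fingers=-0.1)

```text
time: 4.82
eef_pos: [0.4807, -0.3079, -0.0169]
tcp_rot: [0.999, -0.045, -0.001, -0.001]
contact_force: [0.3, -0.9, -0.1]
opening: 0.449
finger_force: 0.0
```

>>> step_arm(increments=[[[0,0,0],[0,0,0]],[[0,0,0],[0,0,0]],[[0,0,0],[0,0,0]],[[0,0,0],[0,0,0]]], fingers=-1)

```text
time: 5.15
eef_pos: [0.4813, -0.3084, -0.016]
tcp_rot: [0.999, -0.045, 0.0, 0.0]
contact_force: [-0.8, 0.1, 0.3]
opening: 0.176
finger_force: 28.4
```

>>> step_arm(increments=[[[0,0,0],[0,0,0]],[[0,0,0],[0,0,0]],[[0,0,-3],[0,0,0]],[[0,0,-3],[0,0,0]],[[0,0,-2],[0,0,0]],[[0,0,0],[0,0,0]]], fingers=-0.1)

```text
time: 5.65
eef_pos: [0.4807, -0.3079, -0.0249]
tcp_rot: [0.999, -0.045, -0.001, -0.0]
contact_force: [-0.1, 0.3, 1.3]
opening: 0.452
finger_force: 0.0
```

>>> step_arm(increments=[[[0,0,0],[0,0,0]],[[0,0,0],[0,0,0]],[[0,0,0],[0,0,0]],[[0,0,0],[0,0,0]]], fingers=-1)

```text
time: 5.98
eef_pos: [0.4812, -0.3083, -0.0241]
tcp_rot: [0.999, -0.045, 0.0, 0.0]
contact_force: [0.2, -0.6, 0.5]
opening: 0.196
finger_force: 29.6
```

>>> step_arm(increments=[[[0,0,5],[0,0,0]],[[0,0,10],[0,0,0]],[[0,0,20],[0,0,0]],[[0,0,30],[0,0,0]],[[0,0,40],[0,0,0]],[[0,0,40],[0,0,0]],[[0,0,30],[0,0,0]]])

```text
time: 6.57
eef_pos: [0.4821, -0.309, 0.1558]
tcp_rot: [0.999, -0.045, 0.002, 0.002]
contact_force: [0.2, -1.5, -0.1]
opening: 0.196
finger_force: 29.6
```

>>> step_arm(increments=[[[8,40,0],[0,0,0]],[[8,40,0],[0,0,0]],[[8,40,0],[0,0,0]],[[0,0,0],[0,0,0]],[[0,0,0],[0,0,0]]])

```text
time: 6.98
eef_pos: [0.5055, -0.1865, 0.1519]
tcp_rot: [0.999, -0.043, 0.001, 0.0]
contact_force: [0.3, -0.9, -1.0]
opening: 0.192
finger_force: 29.8
```

Run:
```python
from h import *
st,im,cam=look('w5.png'); print(*fmt(st)); print(proj([[.6702,.0133,.012],[.487,.0266,.012],[.6784,-.0451,.012],[.5082,-.1094,.012]],cam), proj(st['eef_pos']+np.array([[0,0,0],[0,0,.03]]),cam))
```

```text
6.9833 [ 505.5 -186.5  151.9] phi -4.94 tilt [ 0.001  -0.0009] F [ 0.3 -0.9 -1. ] open 0.192
[[ 71.44734698  20.00912721]
 [103.13131956 222.51875262]
 [132.64504031  -0.69953957]
 [235.48327409 189.29082775]] [[318.35655182 243.15393848]
 [318.1178966  268.82129289]]
```

View pics/w5.png

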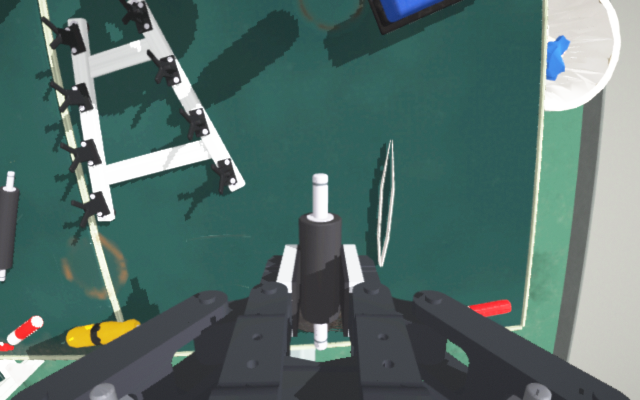

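Roller held squarely, its ends at (320,178) and (320,345); the rack is at upper left with near rail ends at (107,217) and (240,185). I'll turn to the rack's angle above cradle 1.

>>> step_arm(increments=[[[10,11,0],[0,0,0.12]],[[10,11,0],[0,0,0.12]],[[10,11,0],[0,0,0.12]],[[10,11,0],[0,0,0.12]],[[10,11,0],[0,0,0.12]],[[10,11,0],[0,0,0.12]],[[10,11,0],[0,0,0.12]],[[10,11,0],[0,0,0.12]]])

```text
time: 7.7
eef_pos: [0.5857, -0.1018, 0.1512]
tcp_rot: [0.906, 0.423, -0.0, 0.0]
contact_force: [-0.9, 0.1, -0.2]
opening: 0.195
finger_force: 29.8
```

>>> step_arm(increments=[[[10,11,0],[0,0,0.12]],[[10,11,0],[0,0,0.12]],[[10,11,0],[0,0,0.12]],[[10,11,0],[0,0,0.12]],[[10,11,0],[0,0,0.12]],[[11,12,0],[0,0,0.12]],[[11,12,0],[0,0,0.12]],[[0,0,0],[0,0,0]]])

```text
time: 8.37
eef_pos: [0.6589, -0.0215, 0.1511]
tcp_rot: [0.655, 0.755, 0.001, 0.0]
contact_force: [-0.3, 0.3, 0.1]
opening: 0.193
finger_force: 29.8
```

>>> step_arm(increments=[[[0,0,0],[0,0,0]],[[0,0,0],[0,0,0]]])

```text
time: 8.53
eef_pos: [0.6569, -0.0228, 0.1508]
tcp_rot: [0.658, 0.753, -0.0, -0.0]
contact_force: [0.2, 0.5, -1.0]
opening: 0.195
finger_force: 29.8
```

Run:
```python
from h import *
from scipy.optimize import brentq
# held roller height in tool frame from w5 (ends at rows 178..345)
c=cams.get_calibration('wrist'); T=np.array(c['T_tool_cam']); K,D,_,_=campose('top'); 
K=np.array([[c['fx'],0,c['cx']],[0,c['fy'],c['cy']],[0,0,1]]); D=np.array(c['distortion'])
cam=(K,D,T[:3,3],T[:3,:3])
f=lambda z: np.linalg.norm(np.diff(ray([[320,175],[321,349]],cam,z),axis=0))-.082
z=brentq(f,-.1,.05); print('roller z_tool',z, ray([[320,175],[321,349]],cam,z).mean(0))
st,im,cam=look('w6.png'); print(*fmt(st))
```

```text
roller z_tool -0.035250652114695524 [-2.98766468e-05  1.34124553e-03 -3.52506521e-02]
8.5333 [656.9 -22.8 150.8] phi 97.78 tilt [-0.0006 -0.0005] F [ 0.2  0.5 -1. ] open 0.195
```

View pics/w6.png

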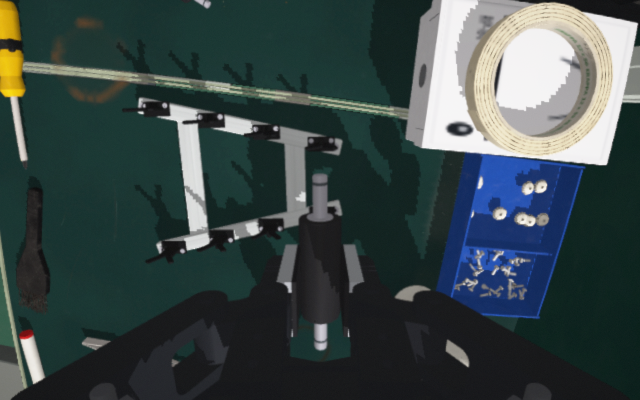

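Roller over cradle 1; rails visible with ends at about (340,147), (139,102), (160,249) and (340,207). I'll fit the rack pose.

Run:
```python
from h import *
im=cv2.imread('pics/w6.png'); st=readout.get_state(); cam=campose('wrist',st)
hsv=cv2.cvtColor(im,cv2.COLOR_BGR2HSV); m=((hsv[:,:,2]>95)&(hsv[:,:,1]<50)).astype(np.uint8); m[:, :125]=0; m[:,345:]=0; m[:90]=0; m[265:]=0
m[165:265,298:332]=0
n,lab,s,c=cv2.connectedComponentsWithStats(cv2.morphologyEx(m,cv2.MORPH_CLOSE,np.ones((9,9))))
big=[i for i in range(1,n) if s[i,4]>60]; print([(s[i].tolist(),c[i].round().tolist()) for i in big])
pts=np.argwhere(m&np.isin(lab,big))[:,::-1]
for v in ([1,.2],[-1,-.2],[-1,-.6],[-1,0.6],[1,-.6],[1,.6],[-.3,-1],[-.3,1]): print(v, pts[np.argmax(pts@np.array(v))])
def rep(P):
  w=ray(P,cam,.012); LF,LN,RN,RF=w[:,:2]; C=w.mean(0); d=(LN+RN-LF-RF)/2
  print('C',(C*1000).round(1),'ydir',np.degrees(np.arctan2(d[1],d[0])).round(2),[ (1000*np.linalg.norm(a-b)).round(1) for a,b in((LF,LN),(RF,RN),(LF,RF),(LN,RN))])
rep([[340,147],[139,102],[160,249],[340,207]])
```

```text
[([209, 90, 136, 18, 897], [289.0, 97.0]), ([138, 98, 18, 17, 132], [142.0, 104.0]), ([157, 103, 106, 151, 3917], [197.0, 181.0]), ([213, 114, 54, 21, 647], [237.0, 125.0]), ([263, 126, 58, 105, 1820], [292.0, 169.0]), ([325, 138, 17, 17, 183], [335.0, 146.0]), ([332, 200, 10, 16, 101], [337.0, 207.0]), ([282, 245, 15, 20, 227], [289.0, 255.0])]
[1, 0.2] [341 214]
[-1, -0.2] [138 100]
[-1, -0.6] [139  98]
[-1, 0.6] [165 240]
[1, -0.6] [344 101]
[1, 0.6] [341 214]
[-0.3, -1] [139  98]
[-0.3, 1] [182 253]
C [587.8 -28.1  12. ] ydir -171.85 [np.float64(181.7), np.float64(180.8), np.float64(55.5), np.float64(139.2)]
```

>>> step_arm(increments=[[[1,5,-30],[0,0,0.006]],[[0,0,-35],[0,0,0]],[[0,0,-35],[0,0,0]],[[0,0,-20],[0,0,0]],[[0,0,-15],[0,0,0]],[[0,0,0],[0,0,0]],[[0,0,0],[0,0,0]]])

```text
time: 9.17
eef_pos: [0.6581, -0.0169, 0.016]
tcp_rot: [0.654, 0.756, -0.0, -0.0]
contact_force: [0.2, -0.3, -0.2]
opening: 0.194
finger_force: 29.8
```

Run:
```python
from h import *
st,im,cam=look('w7.png'); print(*fmt(st))
u=np.array([-.9899,-.1418]); C=np.array([.5875,-.0282])
for k,(o,h) in enumerate(zip((-72,-24,24,72),(32,43,54,65))):
  c=C+u*o/1000; x=np.array([-u[1],u[0]])*-1; x=np.array([u[1],-u[0]])
  print((c*1000).round(1),[proj([[*(c+x*h*s/1000),.035]],cam).round().tolist() for s in(1,-1)])
cv2.imwrite('pics/w7c.png',im[:,:,::-1])
```

```text
9.1667 [658.1 -16.9  16. ] phi 98.24 tilt [-0.0006  0.    ] F [ 0.2 -0.3 -0.2] open 0.194
[658.8 -18. ] [[[319.0, 190.0]], [[319.0, 315.0]]]
[611.3 -24.8] [[[211.0, 166.0]], [[226.0, 332.0]]]
[563.7 -31.6] [[[104.0, 143.0]], [[139.0, 347.0]]]
[516.2 -38.4] [[[5.0, 121.0]], [[62.0, 359.0]]]
```

View pics/w7c.png

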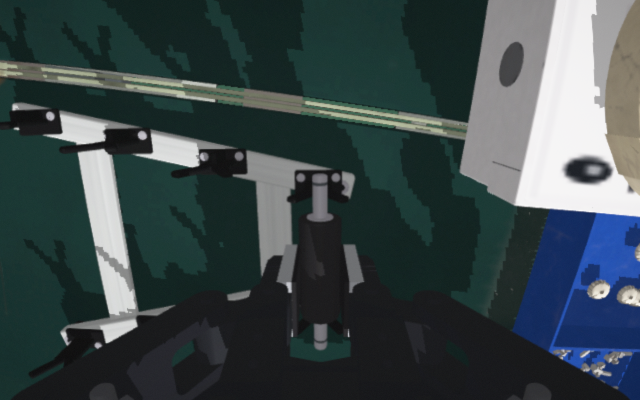

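The fork at (320,185) lines up with the shaft end at (320,183). Lowering into it.

>>> step_arm(increments=[[[0,-1,-4],[0,0,0]],[[0,0,-3],[0,0,0]],[[0,0,-2],[0,0,0]],[[0,0,0],[0,0,0]]])

```text
time: 9.55
eef_pos: [0.6586, -0.0177, 0.0084]
tcp_rot: [0.654, 0.757, -0.0, 0.0]
contact_force: [-2.2, -1.4, 3.8]
opening: 0.199
finger_force: 30.3
```

>>> step_arm(increments=[[[0,0,-1],[0,0,0]],[[0,0,0],[0,0,0]],[[0,0,0],[0,0,0]]])

```text
time: 9.8
eef_pos: [0.6587, -0.0178, 0.0081]
tcp_rot: [0.654, 0.757, -0.0, 0.0]
contact_force: [-4.5, -0.6, 7.8]
opening: 0.194
finger_force: 30.7
```

>>> step_arm(increments=[[[-1.5,0,0],[0,0,0]],[[0,0,-1],[0,0,0]],[[0,0,-1],[0,0,0]],[[0,0,0],[0,0,0]],[[0,0,0],[0,0,0]]])

```text
time: 10.22
eef_pos: [0.6575, -0.0174, 0.0063]
tcp_rot: [0.654, 0.757, 0.0, 0.0]
contact_force: [-3.6, -0.1, 10.4]
opening: 0.195
finger_force: 30.9
```

>>> step_arm(increments=[[[-0.5,0,0],[0,0,0]],[[0,0,0],[0,0,0]],[[0,0,0],[0,0,0]]], fingers=-0.3)

```text
time: 10.47
eef_pos: [0.6559, -0.0171, 0.0033]
tcp_rot: [0.654, 0.756, -0.0, -0.0]
contact_force: [-0.1, -1.3, 0.5]
opening: 0.349
finger_force: 0.0
```

>>> step_arm(increments=[[[0,0,10],[0,0,0]],[[0,0,30],[0,0,0]],[[0,0,40],[0,0,0]],[[0,0,40],[0,0,0]],[[0,0,20],[0,0,0]],[[0,0,0],[0,0,0]],[[0,0,0],[0,0,0]]])

```text
time: 11.05
eef_pos: [0.6574, -0.0174, 0.1466]
tcp_rot: [0.654, 0.756, 0.001, 0.002]
contact_force: [-0.7, 0.1, -1.0]
opening: 0.35
finger_force: 0.0
```

Run:
```python
from h import *
st,im,cam=look('w8.png'); print(*fmt(st))
for z in(.036,.040,.044): print(z,roller(im,cam,[.6588,-.018],.082,z))
```

```text
11.05 [657.4 -17.4 146.6] phi 98.31 tilt [ 0.0044 -0.0007] F [-0.7  0.1 -1. ] open 0.35
0.036 (array([664.8, -17.3,  36. ]), np.float64(86.4), np.float64(82.8), np.int32(75), np.int32(31))
0.04 (array([664.5, -16.3,  40. ]), np.float64(86.4), np.float64(81.9), np.int32(75), np.int32(31))
0.044 (array([664.3, -15.4,  44. ]), np.float64(86.4), np.float64(80.9), np.int32(75), np.int32(31))
```

Run:
```python
from h import *
im=cv2.imread('pics/w8.png'); cv2.imwrite('pics/w8c.png',np.clip(cv2.resize(im[110:260,220:420],(800,600),interpolation=cv2.INTER_CUBIC).astype(float)*1.5,0,255).astype(np.uint8))
```

```text
(no output)
```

View pics/w8c.png

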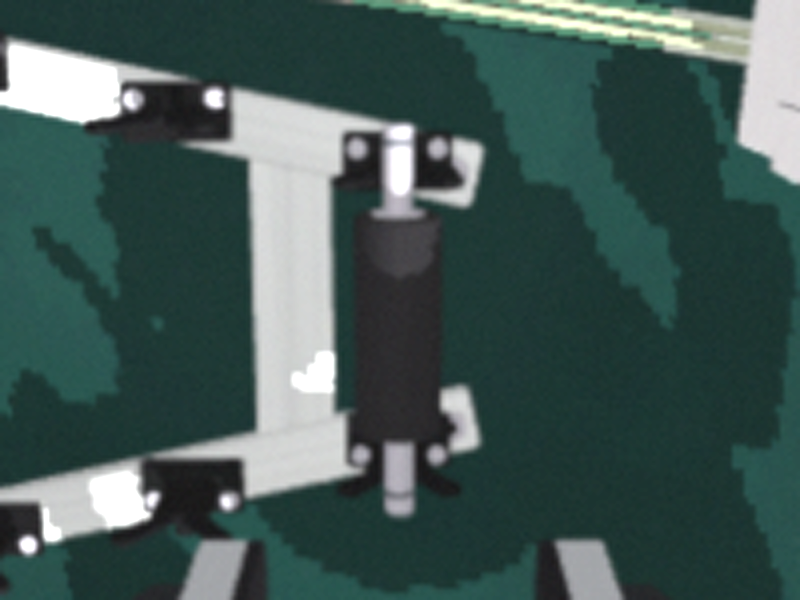

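Roller 1 is seated, with the shaft midway between the fork's dots at both ends (399,140) and (399,455). Next, the short roller.

>>> step_arm(increments=[[[-17,33,0],[0,0,0.081]],[[-17,33,0],[0,0,0.081]],[[-17,33,0],[0,0,0.081]],[[-17,33,0],[0,0,0.081]],[[-17,33,0],[0,0,0.081]],[[-17,33,0],[0,0,0.081]],[[-17,33,0],[0,0,0.081]],[[-17,33,0],[0,0,0.081]]], fingers=-0.1)

```text
time: 11.77
eef_pos: [0.5174, 0.2476, 0.1411]
tcp_rot: [0.377, 0.926, -0.002, -0.002]
contact_force: [0.4, 0.5, -0.3]
opening: 0.448
finger_force: 0.0
```

>>> step_arm(increments=[[[-17,33,0],[0,0,0.081]],[[-17,33,0],[0,0,0.081]],[[-17,33,0],[0,0,0.081]],[[-17,33,0],[0,0,0.081]],[[-17,32,0],[0,0,0.081]],[[0,0,0],[0,0,0]],[[0,0,0],[0,0,0]],[[0,0,0],[0,0,0]]])

```text
time: 12.43
eef_pos: [0.4343, 0.4098, 0.1418]
tcp_rot: [0.185, 0.983, -0.001, -0.001]
contact_force: [0.2, 0.1, -0.0]
opening: 0.448
finger_force: 0.0
```

Run:
```python
from h import *
st=readout.get_state();im=cv2.imread('pics/w8.png')
st,im,cam=look('w9.png'); print(*fmt(st))
print(roller(im,cam,[.4368,.4102],.104))
```

```text
12.4333 [434.3 409.8 141.8] phi 158.63 tilt [-0.0028 -0.0025] F [ 0.2  0.1 -0. ] open 0.448
(array([439.6, 408.6,   9. ]), np.float64(-22.04), np.float64(104.7), np.int32(134), np.int32(187))
```

>>> step_arm(increments=[[[5,-1,-30],[0,0,-0.012]],[[0,0,-40],[0,0,0]],[[0,0,-40],[0,0,0]],[[0,0,-30],[0,0,0]],[[0,0,-12],[0,0,0]],[[0,0,-5],[0,0,0]],[[0,0,0],[0,0,0]],[[0,0,0],[0,0,0]]])

```text
time: 13.15
eef_pos: [0.442, 0.4102, -0.0112]
tcp_rot: [0.192, 0.981, 0.001, 0.001]
contact_force: [1.0, 0.0, 1.6]
opening: 0.453
finger_force: 0.0
```

>>> step_arm(increments=[[[-2,-1,-5],[0,0,0]],[[0,0,-5],[0,0,0]],[[0,0,-3],[0,0,0]],[[0,0,0],[0,0,0]]])

```text
time: 13.48
eef_pos: [0.4379, 0.4086, -0.0263]
tcp_rot: [0.191, 0.982, -0.0, -0.0]
contact_force: [-1.1, 0.3, 0.2]
opening: 0.447
finger_force: 0.0
```

>>> step_arm(increments=[[[0,0,0],[0,0,0]],[[0,0,0],[0,0,0]],[[0,0,0],[0,0,0]],[[0,0,0],[0,0,0]]], fingers=-1)

```text
time: 13.82
eef_pos: [0.4384, 0.4089, -0.0258]
tcp_rot: [0.191, 0.982, 0.0, 0.0]
contact_force: [-0.9, -0.5, 0.3]
opening: 0.197
finger_force: 29.5
```

>>> step_arm(increments=[[[0,0,5],[0,0,0]],[[0,0,15],[0,0,0]],[[0,0,30],[0,0,0]],[[0,0,40],[0,0,0]],[[0,0,40],[0,0,0]],[[0,0,40],[0,0,0]]])

```text
time: 14.32
eef_pos: [0.4376, 0.4083, 0.1455]
tcp_rot: [0.191, 0.982, -0.0, -0.0]
contact_force: [0.4, 0.8, -0.3]
opening: 0.193
finger_force: 29.4
```

>>> step_arm(increments=[[[13,-33,0],[0,0,-0.08]],[[13,-33,0],[0,0,-0.08]],[[13,-33,0],[0,0,-0.08]],[[13,-33,0],[0,0,-0.08]],[[13,-33,0],[0,0,-0.08]],[[13,-33,0],[0,0,-0.08]],[[13,-33,0],[0,0,-0.08]],[[13,-33,0],[0,0,-0.08]]])

```text
time: 14.98
eef_pos: [0.5423, 0.143, 0.1442]
tcp_rot: [0.492, 0.871, 0.0, 0.0]
contact_force: [0.2, 0.6, -1.4]
opening: 0.198
finger_force: 29.5
```

>>> step_arm(increments=[[[13,-33,0],[0,0,-0.08]],[[13,-33,0],[0,0,-0.08]],[[13,-33,0],[0,0,-0.08]],[[14,-34,0],[0,0,-0.08]],[[14,-34,0],[0,0,-0.08]],[[0,0,0],[0,0,0]],[[0,0,0],[0,0,0]],[[0,0,0],[0,0,0]]])

```text
time: 15.65
eef_pos: [0.6087, -0.0221, 0.1437]
tcp_rot: [0.654, 0.757, -0.0, -0.001]
contact_force: [0.2, 0.4, -1.7]
opening: 0.201
finger_force: 29.5
```

```bash
cat >> h.py <<'E'
def held(im,L):
    "centre of the held roller in tool x,y from its bright ends, axis at tool z -0.035"
    c=cams.get_calibration('wrist'); T=np.array(c['T_tool_cam']); K=np.array([[c['fx'],0,c['cx']],[0,c['fy'],c['cy']],[0,0,1]])
    cam=(K,np.array(c['distortion']),T[:3,3],T[:3,:3]); return roller(im,cam,[0,0],L,-.035)
E
python3 - <<'E'
from h import *
st,im,cam=look('w10.png'); print(*fmt(st))
try: print(held(im,.104))
except Exception as e: print(e)
try: print(held(cv2.imread('pics/w7.png')[:,:,::-1].copy(),.082))
except Exception as e: print(e)
E
```

```text
15.65 [608.7 -22.1 143.7] phi 98.36 tilt [-0.001   0.0006] F [ 0.2  0.4 -1.7] open 0.201
(array([ -3.3, -14.7, -35. ]), np.float64(-21.27), np.float64(105.4), np.int32(3306), np.int32(182))
(array([ 13.2, -16.9, -35. ]), np.float64(34.51), np.float64(81.7), np.int32(55), np.int32(106))
```

>>> step_arm(increments=[[[0.5,-1,-30],[0,0,-0.003]],[[0,0,-35],[0,0,0]],[[0,0,-35],[0,0,0]],[[0,0,-20],[0,0,0]],[[0,0,-10],[0,0,0]],[[0,0,0],[0,0,0]],[[0,0,0],[0,0,0]]])

```text
time: 16.28
eef_pos: [0.61, -0.0225, 0.0147]
tcp_rot: [0.654, 0.756, 0.0, 0.0]
contact_force: [0.9, -0.5, 0.4]
opening: 0.192
finger_force: 29.6
```

Run:
```python
from h import *
st,im,cam=look('w11.png'); print(*fmt(st))
cv2.imwrite('pics/w11g.png',cv2.cvtColor(im,cv2.COLOR_RGB2GRAY))
# bright screw dots and shaft columns along the far fork
hsv=cv2.cvtColor(im,cv2.COLOR_RGB2HSV); m=((hsv[:,:,2]>105)&(hsv[:,:,1]<60)).astype(np.uint8); m[:, :260]=0; m[:,380:]=0
n,lab,s,c=cv2.connectedComponentsWithStats(m)
for i in range(1,n):
  if s[i,4]>8: print(s[i].tolist(),c[i].round(1).tolist())
```

```text
16.2833 [610.  -22.5  14.7] phi 98.28 tilt [ 0.0005 -0.0001] F [ 0.9 -0.5  0.4] open 0.192
[260, 83, 120, 34, 1818] [326.3, 98.6]
[260, 135, 120, 158, 6196] [338.7, 195.5]
[296, 154, 10, 10, 77] [300.5, 158.9]
[276, 244, 22, 50, 634] [287.2, 266.4]
[340, 311, 2, 8, 12] [340.3, 315.2]
[297, 323, 5, 5, 19] [298.6, 325.3]
[290, 329, 4, 9, 29] [291.7, 332.9]
[347, 328, 3, 10, 25] [348.0, 332.9]
[319, 332, 3, 12, 16] [319.9, 337.8]
[313, 345, 15, 18, 244] [320.1, 353.6]
```

>>> step_arm(increments=[[[-1,0,-3],[0,0,0]],[[0,0,-3],[0,0,0]],[[0,0,-2],[0,0,0]],[[0,0,0],[0,0,0]],[[0,0,0],[0,0,0]]])

```text
time: 16.75
eef_pos: [0.609, -0.0235, 0.0063]
tcp_rot: [0.655, 0.756, 0.0, 0.0]
contact_force: [0.4, 0.5, 0.1]
opening: 0.195
finger_force: 29.6
```

>>> step_arm(increments=[[[0,0,-1],[0,0,0]],[[0,0,-1],[0,0,0]],[[0,0,0],[0,0,0]],[[0,0,0],[0,0,0]]])

```text
time: 17.08
eef_pos: [0.6097, -0.0235, 0.0049]
tcp_rot: [0.655, 0.756, 0.001, 0.001]
contact_force: [1.1, 0.3, 2.6]
opening: 0.193
finger_force: 30.0
```

>>> step_arm(increments=[[[0,0,-1],[0,0,0]],[[0,0,-0.5],[0,0,0]],[[0,0,0],[0,0,0]]])

```text
time: 17.33
eef_pos: [0.6098, -0.0235, 0.0046]
tcp_rot: [0.655, 0.756, 0.0, 0.001]
contact_force: [-3.0, 0.4, 10.2]
opening: 0.195
finger_force: 30.6
```

>>> step_arm(increments=[[[0,0,0],[0,0,0]],[[0,0,0],[0,0,0]],[[0,0,0],[0,0,0]]], fingers=-0.35)

```text
time: 17.58
eef_pos: [0.6077, -0.0232, 0.0015]
tcp_rot: [0.655, 0.756, -0.001, -0.001]
contact_force: [0.7, -0.6, -0.1]
opening: 0.321
finger_force: 0.0
```

>>> step_arm(increments=[[[0,0,10],[0,0,0]],[[0,0,30],[0,0,0]],[[0,0,40],[0,0,0]],[[0,0,40],[0,0,0]],[[0,0,20],[0,0,0]],[[0,0,0],[0,0,0]],[[0,0,0],[0,0,0]]])

```text
time: 18.17
eef_pos: [0.6097, -0.0235, 0.1447]
tcp_rot: [0.655, 0.756, 0.001, 0.002]
contact_force: [-0.2, -0.7, -0.5]
opening: 0.321
finger_force: 0.0
```

```bash
cat >> h.py <<'E'
def blobs(im,x0,x1,y0,y1,v=120):
    hsv=cv2.cvtColor(im,cv2.COLOR_RGB2HSV); m=((hsv[:,:,2]>v)&(hsv[:,:,1]<60)).astype(np.uint8); k=np.zeros_like(m); k[y0:y1,x0:x1]=1
    n,lab,s,c=cv2.connectedComponentsWithStats(m*k); return [(s[i].tolist(),c[i].round(1).tolist()) for i in range(1,n) if s[i,4]>6]
def rubber(im,cam,z,guess,L):
    "dark, unsaturated sleeve near the guess -> axis centre, phi, size"
    hsv=cv2.cvtColor(im,cv2.COLOR_RGB2HSV); m=((hsv[:,:,2]<75)&(hsv[:,:,1]<60)).astype(np.uint8)
    m=cv2.morphologyEx(m,cv2.MORPH_OPEN,np.ones((7,7)))
    n,lab,s,c=cv2.connectedComponentsWithStats(m); i=1+np.argmin(np.linalg.norm(ray(c[1:],cam,z)[:,:2]-guess,axis=1))
    b=cv2.boxPoints(cv2.minAreaRect(np.argwhere(lab==i)[:,::-1].astype(np.float32))); w=ray(b,cam,z+.005)
    e=[w[1]-w[0],w[2]-w[1]]; e.sort(key=np.linalg.norm); d=e[1]
    return (w.mean(0)*1000).round(1),np.degrees(np.arctan2(d[1],d[0])).round(1),[round(1000*np.linalg.norm(x),1) for x in e]
E
python3 - <<'E'
from h import *
st,im,cam=look('w12.png'); print(*fmt(st))
print(rubber(im,cam,.04,[.611,-.025],.068)); print(rubber(im,cam,.04,[.6588,-.018],.046))
E
```

```text
18.1667 [609.7 -23.5 144.7] phi 98.19 tilt [ 0.0038 -0.0008] F [-0.2 -0.7 -0.5] open 0.321
(array([611.1, -23.7,  45. ]), np.float64(-81.3), [np.float64(18.7), np.float64(67.9)])
(array([655.6, -21. ,  45. ]), np.float64(95.7), [np.float64(21.5), np.float64(52.9)])
```

>>> step_arm(increments=[[[-14,18,0],[0,0,0.111]],[[-14,18,0],[0,0,0.111]],[[-14,18,0],[0,0,0.111]],[[-14,18,0],[0,0,0.111]],[[-14,18,0],[0,0,0.111]],[[-14,19,0],[0,0,0.111]],[[-13,19,0],[0,0,0.111]],[[-13,19,0],[0,0,0.111]]], fingers=-0.1)

```text
time: 18.88
eef_pos: [0.496, 0.1243, 0.1396]
tcp_rot: [0.264, 0.964, -0.001, -0.003]
contact_force: [0.7, -0.3, -0.1]
opening: 0.449
finger_force: 0.0
```

>>> step_arm(increments=[[[-13,19,0],[0,0,0.111]],[[0,0,0],[0,0,0]],[[0,0,0],[0,0,0]],[[0,0,0],[0,0,0]]])

```text
time: 19.22
eef_pos: [0.485, 0.1423, 0.141]
tcp_rot: [0.213, 0.977, -0.001, -0.001]
contact_force: [0.6, -0.4, 1.4]
opening: 0.451
finger_force: 0.0
```

Run:
```python
from h import *
st,im,cam=look('w13.png'); print(*fmt(st))
print(roller(im,cam,[.4869,.1427],.126))
```

```text
19.2167 [485.  142.3 141. ] phi 155.37 tilt [-0.0025 -0.0006] F [ 0.6 -0.4  1.4] open 0.451
(array([489.4, 140.9,   9. ]), np.float64(-25.41), np.float64(126.6), np.int32(136), np.int32(202))
```

>>> step_arm(increments=[[[3,-2,-30],[0,0,-0.013]],[[0,0,-40],[0,0,0]],[[0,0,-40],[0,0,0]],[[0,0,-30],[0,0,0]],[[0,0,-12],[0,0,0]],[[0,0,-5],[0,0,0]],[[0,0,0],[0,0,0]],[[0,0,0],[0,0,0]]])

```text
time: 19.93
eef_pos: [0.4906, 0.1405, -0.013]
tcp_rot: [0.219, 0.976, 0.0, 0.001]
contact_force: [0.5, 0.3, 1.3]
opening: 0.447
finger_force: 0.0
```

>>> step_arm(increments=[[[-1,0,-5],[0,0,0]],[[0,0,-4],[0,0,0]],[[0,0,-2],[0,0,0]],[[0,0,0],[0,0,0]]])

```text
time: 20.27
eef_pos: [0.4876, 0.1407, -0.0255]
tcp_rot: [0.219, 0.976, 0.0, 0.0]
contact_force: [0.2, 0.4, -0.3]
opening: 0.447
finger_force: 0.0
```

>>> step_arm(increments=[[[0,0,0],[0,0,0]],[[0,0,0],[0,0,0]],[[0,0,0],[0,0,0]],[[0,0,0],[0,0,0]]], fingers=-1)

```text
time: 20.6
eef_pos: [0.4879, 0.1408, -0.0252]
tcp_rot: [0.219, 0.976, 0.0, 0.0]
contact_force: [-1.5, -0.7, 2.5]
opening: 0.194
finger_force: 29.5
```

>>> step_arm(increments=[[[0,0,5],[0,0,0]],[[0,0,15],[0,0,0]],[[0,0,30],[0,0,0]],[[0,0,40],[0,0,0]],[[0,0,40],[0,0,0]],[[0,0,40],[0,0,0]]])

```text
time: 21.1
eef_pos: [0.4868, 0.1406, 0.1459]
tcp_rot: [0.219, 0.976, -0.0, -0.0]
contact_force: [0.8, 0.2, -0.4]
opening: 0.194
finger_force: 29.4
```

>>> step_arm(increments=[[[8,-19,0],[0,0,-0.1095]],[[8,-19,0],[0,0,-0.1095]],[[8,-19,0],[0,0,-0.1095]],[[8,-19,0],[0,0,-0.1095]],[[8,-19,0],[0,0,-0.1095]],[[8,-19,0],[0,0,-0.1095]],[[9,-19,0],[0,0,-0.1095]],[[9,-19,0],[0,0,-0.1095]]])

```text
time: 21.77
eef_pos: [0.5536, -0.0123, 0.1443]
tcp_rot: [0.614, 0.789, -0.0, -0.0]
contact_force: [0.2, 0.2, -0.6]
opening: 0.195
finger_force: 29.4
```

>>> step_arm(increments=[[[9,-19,0],[0,0,-0.1095]],[[0,0,-30],[0,0,0]],[[0,0,-30],[0,0,0]],[[0,0,-20],[0,0,0]],[[0,0,0],[0,0,0]],[[0,0,0],[0,0,0]],[[0,0,0],[0,0,0]]])

```text
time: 22.35
eef_pos: [0.5637, -0.0305, 0.0659]
tcp_rot: [0.655, 0.756, 0.001, 0.001]
contact_force: [-0.4, -0.1, -0.4]
opening: 0.197
finger_force: 29.4
```

Run:
```python
from h import *
st,im,cam=look('w14.png'); print(*fmt(st)); print(*blobs(im,280,360,120,400),sep='\n')
```

```text
22.35 [563.7 -30.5  65.9] phi 98.23 tilt [ 0.0021 -0.0005] F [-0.4 -0.1 -0.4] open 0.197
([280, 120, 80, 173, 4237], [303.0, 178.9])
([343, 244, 17, 49, 531], [352.0, 265.1])
([291, 330, 3, 7, 17], [291.8, 333.2])
([347, 331, 3, 7, 13], [348.0, 334.5])
```

>>> step_arm(increments=[[[-1.5,0,-20],[0,0,0]],[[0,0,-20],[0,0,0]],[[0,0,-10],[0,0,0]],[[0,0,-4],[0,0,0]],[[0,0,-3],[0,0,0]],[[0,0,0],[0,0,0]],[[0,0,0],[0,0,0]]])

```text
time: 22.98
eef_pos: [0.5622, -0.0305, 0.0086]
tcp_rot: [0.655, 0.756, 0.0, 0.001]
contact_force: [0.1, 0.6, -0.8]
opening: 0.188
finger_force: 29.4
```

>>> step_arm(increments=[[[0,0,-1],[0,0,0]],[[0,0,-1],[0,0,0]],[[0,0,0],[0,0,0]],[[0,0,0],[0,0,0]]])

```text
time: 23.32
eef_pos: [0.5619, -0.0305, 0.0061]
tcp_rot: [0.655, 0.756, 0.0, 0.001]
contact_force: [0.9, -0.0, 0.5]
opening: 0.193
finger_force: 29.5
```

>>> step_arm(increments=[[[0,0,-1],[0,0,0]],[[0,0,-1],[0,0,0]],[[0,0,0],[0,0,0]],[[0,0,0],[0,0,0]]])

```text
time: 23.65
eef_pos: [0.5623, -0.0305, 0.0052]
tcp_rot: [0.654, 0.756, 0.0, 0.001]
contact_force: [-1.2, 0.4, 7.5]
opening: 0.198
finger_force: 30.3
```

>>> step_arm(increments=[[[0,0,-0.5],[0,0,0]],[[0,0,0],[0,0,0]]])

```text
time: 23.82
eef_pos: [0.5624, -0.0305, 0.0052]
tcp_rot: [0.654, 0.756, 0.0, 0.001]
contact_force: [-3.5, 1.1, 10.2]
opening: 0.198
finger_force: 30.5
```

>>> step_arm(increments=[[[0,0,0],[0,0,0]],[[0,0,0],[0,0,0]],[[0,0,0],[0,0,0]]], fingers=-0.35)

```text
time: 24.07
eef_pos: [0.5608, -0.0302, 0.0025]
tcp_rot: [0.655, 0.756, -0.0, -0.0]
contact_force: [0.6, 0.1, -0.7]
opening: 0.325
finger_force: 0.0
```

>>> step_arm(increments=[[[0,0,10],[0,0,0]],[[0,0,30],[0,0,0]],[[0,0,40],[0,0,0]],[[0,0,40],[0,0,0]],[[0,0,20],[0,0,0]],[[0,0,0],[0,0,0]],[[0,0,0],[0,0,0]]])

```text
time: 24.65
eef_pos: [0.5622, -0.0305, 0.1452]
tcp_rot: [0.655, 0.756, 0.001, 0.002]
contact_force: [-1.0, 0.2, 0.5]
opening: 0.326
finger_force: 0.0
```

Run:
```python
from h import *
st,im,cam=look('w15.png'); print(*fmt(st))
for g in ([.5637,-.0316],[.611,-.025],[.6588,-.018]): print(rubber(im,cam,.04,g,0))
```

```text
24.65 [562.2 -30.5 145.2] phi 98.22 tilt [ 0.004  -0.0009] F [-1.   0.2  0.5] open 0.326
(array([563.2, -30.4,  45. ]), np.float64(-81.3), [np.float64(17.7), np.float64(88.6)])
(array([608. , -25.3,  45. ]), np.float64(96.3), [np.float64(20.6), np.float64(70.8)])
(array([652.6, -22.2,  45. ]), np.float64(96.1), [np.float64(26.7), np.float64(53.8)])
```

>>> step_arm(increments=[[[-8,24,0],[0,0,0.121]],[[-8,24,0],[0,0,0.121]],[[-8,24,0],[0,0,0.121]],[[-8,24,0],[0,0,0.121]],[[-8,24,0],[0,0,0.121]],[[-8,24,0],[0,0,0.121]],[[-8,24,0],[0,0,0.121]],[[-8,24,0],[0,0,0.121]]], fingers=-0.1)

```text
time: 25.37
eef_pos: [0.4949, 0.1625, 0.1402]
tcp_rot: [0.225, 0.974, -0.001, -0.002]
contact_force: [0.6, -0.2, -0.2]
opening: 0.451
finger_force: 0.0
```

>>> step_arm(increments=[[[-7,24,0],[0,0,0.121]],[[-7,24,0],[0,0,0.121]],[[-7,24,0],[0,0,0.121]],[[-7,24,0],[0,0,0.121]],[[-6,23,0],[0,0,0.121]],[[0,0,0],[0,0,0]],[[0,0,0],[0,0,0]],[[0,0,0],[0,0,0]]])

```text
time: 26.03
eef_pos: [0.4623, 0.2799, 0.1412]
tcp_rot: [-0.072, 0.997, -0.001, -0.002]
contact_force: [-0.3, -0.4, -0.2]
opening: 0.449
finger_force: 0.0
```

Run:
```python
from h import *
st,im,cam=look('w16.png'); print(*fmt(st))
print(roller(im,cam,[.4629,.2807],.148))
```

```text
26.0333 [462.3 279.9 141.2] phi -171.72 tilt [-0.003  -0.0016] F [-0.3 -0.4 -0.2] open 0.449Traceback (most recent call last):
  File "<stdin>", line 3, in <module>
  File "h.py", line 36, in roller
    best=max(((a,b) for a in out for b in out if a[0][0]>b[0][0]),key=lambda p:-abs(np.linalg.norm(p[0][0]-p[1][0])-(L-.018)))
ValueError: max() iterable argument is empty
```

Run:
```python
from h import *
im=cv2.imread('pics/w16.png')[:,:,::-1].copy(); cam=campose('wrist',readout.get_state())
print(proj([[.4629-.0643,.2807-.0096,.009],[.4629+.0643,.2807+.0096,.009],[.4629,.2807,.009]],cam).round())
for b in blobs(im,230,410,60,330): print(b, (ray([b[1]],cam,.009)*1000).round(1))
print(rubber(im,cam,.009,[.4629,.2807],.112))
```

```text
[[322. 110.]
 [323. 252.]
 [322. 185.]]
([401, 63, 9, 5, 22], [406.5, 65.7]) [[352.3 335.2   9. ]]
([359, 68, 7, 7, 31], [361.9, 70.9]) [[362.1 299.2   9. ]]
([310, 101, 17, 164, 1457], [316.8, 181.1]) [[460.  275.3   9. ]]
([383, 132, 20, 20, 251], [392.4, 141.5]) [[415.8 335.4   9. ]]
([244, 245, 28, 50, 631], [257.3, 267.8]) [[552.3 230.6   9. ]]
([369, 245, 28, 50, 634], [382.4, 268.2]) [[535.5 349.8   9. ]]
([230, 255, 14, 27, 180], [234.2, 264.3]) [[552.  208.1   9. ]]
([345, 284, 25, 34, 109], [353.4, 301.2]) [[575.  328.3   9. ]]
(array([538.9, 325.4,  14. ]), np.float64(98.0), [np.float64(7.3), np.float64(8.5)])
```

Run:
```python
from h import *
im=cv2.imread('pics/w16.png')[:,:,::-1].copy(); st=readout.get_state(); cam=campose('wrist',st)
hsv=cv2.cvtColor(im,cv2.COLOR_RGB2HSV); m=(hsv[:,:,2]>120)&(hsv[:,:,1]<60)
pts=np.argwhere(m[95:270,305:332])[:,::-1]+[305,95]
a=pts[pts[:,1]<122].mean(0); b=pts[pts[:,1]>246].mean(0)
w=ray([a,b],cam,.009); d=w[1]-w[0]; print(a,b,(w.mean(0)*1000).round(1),np.linalg.norm(d),np.degrees(np.arctan2(d[1],d[0])),*fmt(st))
print(pts[:,1].min(),pts[:,1].max())
```

```text
[319.60588235 111.24705882] [321.15827338 255.21582734] [465.  279.3   9. ] 0.13226002592878763 8.838705706676198 26.0833 [462.7 279.7 141.6] phi -171.75 tilt [-0.0023 -0.0012] F [ 1.4 -0.8  0.5] open 0.447
101 264
```

>>> step_arm(increments=[[[1,0,-30],[0,0,0.01]],[[0,0,-40],[0,0,0]],[[0,0,-40],[0,0,0]],[[0,0,-30],[0,0,0]],[[0,0,-12],[0,0,0]],[[0,0,-5],[0,0,0]],[[0,0,0],[0,0,0]],[[0,0,0],[0,0,0]]])

```text
time: 26.75
eef_pos: [0.466, 0.2809, -0.0123]
tcp_rot: [-0.077, 0.997, 0.0, 0.001]
contact_force: [0.6, 0.6, 0.5]
opening: 0.451
finger_force: 0.0
```

>>> step_arm(increments=[[[0,-1,-5],[0,0,0]],[[0,0,-4],[0,0,0]],[[0,0,-3],[0,0,0]],[[0,0,0],[0,0,0]]])

```text
time: 27.08
eef_pos: [0.464, 0.2797, -0.0261]
tcp_rot: [-0.078, 0.997, -0.0, -0.0]
contact_force: [-0.5, 0.2, -0.2]
opening: 0.449
finger_force: 0.0
```

>>> step_arm(increments=[[[0,0,0],[0,0,0]],[[0,0,0],[0,0,0]],[[0,0,0],[0,0,0]],[[0,0,0],[0,0,0]]], fingers=-1)

```text
time: 27.42
eef_pos: [0.4644, 0.2798, -0.0258]
tcp_rot: [-0.078, 0.997, 0.0, 0.0]
contact_force: [-0.2, 0.5, 1.4]
opening: 0.193
finger_force: 29.4
```

>>> step_arm(increments=[[[0,0,5],[0,0,0]],[[0,0,15],[0,0,0]],[[0,0,30],[0,0,0]],[[0,0,40],[0,0,0]],[[0,0,40],[0,0,0]],[[0,0,40],[0,0,0]]])

```text
time: 27.92
eef_pos: [0.4634, 0.2794, 0.1455]
tcp_rot: [-0.078, 0.997, -0.0, -0.0]
contact_force: [-0.0, 0.9, -0.7]
opening: 0.199
finger_force: 29.4
```

>>> step_arm(increments=[[[4,-24,0],[0,0,-0.1218]],[[4,-24,0],[0,0,-0.1218]],[[4,-24,0],[0,0,-0.1218]],[[4,-24,0],[0,0,-0.1218]],[[4,-24,0],[0,0,-0.1218]],[[4,-24,0],[0,0,-0.1218]],[[4,-24,0],[0,0,-0.1218]],[[4,-24,0],[0,0,-0.1218]]])

```text
time: 28.58
eef_pos: [0.4959, 0.0865, 0.144]
tcp_rot: [0.401, 0.916, -0.0, -0.0]
contact_force: [0.6, -0.6, 0.2]
opening: 0.197
finger_force: 29.4
```

>>> step_arm(increments=[[[4,-25,0],[0,0,-0.1218]],[[4,-25,0],[0,0,-0.1218]],[[4,-25,0],[0,0,-0.1218]],[[4,-25,0],[0,0,-0.1218]],[[3,-25,0],[0,0,-0.1218]],[[0,0,-20],[0,0,0]],[[0,0,-30],[0,0,0]],[[0,0,-20],[0,0,0]]])

```text
time: 29.25
eef_pos: [0.5144, -0.0379, 0.0725]
tcp_rot: [0.655, 0.755, -0.0, -0.0]
contact_force: [-0.1, 0.1, -1.8]
opening: 0.199
finger_force: 29.4
```

>>> step_arm(increments=[[[0,0,-10],[0,0,0]],[[0,0,0],[0,0,0]],[[0,0,0],[0,0,0]],[[0,0,0],[0,0,0]]])

```text
time: 29.58
eef_pos: [0.5164, -0.0375, 0.0655]
tcp_rot: [0.655, 0.756, 0.001, 0.001]
contact_force: [0.2, 0.1, -0.8]
opening: 0.196
finger_force: 29.4
```

Run:
```python
from h import *
st,im,cam=look('w17.png'); print(*fmt(st)); cv2.imwrite('pics/w17c.png',im[:,:,::-1])
```

```text
29.5833 [516.4 -37.5  65.5] phi 98.22 tilt [ 0.0027 -0.0007] F [ 0.2  0.1 -0.8] open 0.196
```

View pics/w17c.png

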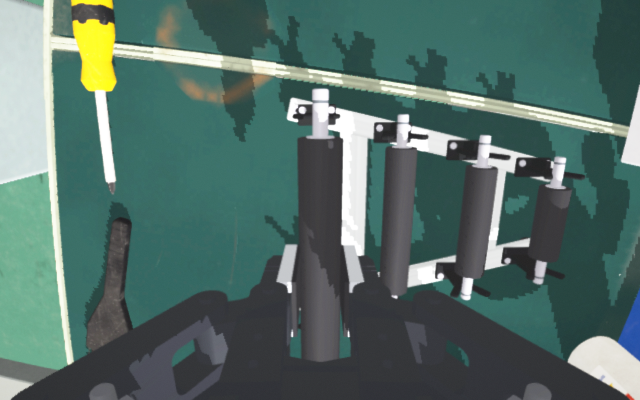

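The three placed rollers sit in their forks, and the longest is above its fork at (320,112). Lowering.

>>> step_arm(increments=[[[-1.5,0,-20],[0,0,0]],[[0,0,-20],[0,0,0]],[[0,0,-10],[0,0,0]],[[0,0,-4],[0,0,0]],[[0,0,-3],[0,0,0]],[[0,0,0],[0,0,0]],[[0,0,0],[0,0,0]]])

```text
time: 30.22
eef_pos: [0.5146, -0.0375, 0.0079]
tcp_rot: [0.655, 0.756, 0.0, 0.001]
contact_force: [-0.8, -0.8, -0.0]
opening: 0.196
finger_force: 29.4
```

>>> step_arm(increments=[[[0,0,-1],[0,0,0]],[[0,0,-1],[0,0,0]],[[0,0,-1],[0,0,0]],[[0,0,0],[0,0,0]],[[0,0,0],[0,0,0]]])

```text
time: 30.63
eef_pos: [0.5148, -0.0375, 0.0048]
tcp_rot: [0.655, 0.756, 0.001, 0.001]
contact_force: [0.5, 0.4, 4.2]
opening: 0.197
finger_force: 29.8
```

>>> step_arm(increments=[[[0,0,-1],[0,0,0]],[[0,0,0],[0,0,0]],[[0,0,0],[0,0,0]]])

```text
time: 30.88
eef_pos: [0.5148, -0.0375, 0.0046]
tcp_rot: [0.655, 0.756, 0.0, 0.001]
contact_force: [-1.7, 1.1, 8.4]
opening: 0.194
finger_force: 30.4
```

>>> step_arm(increments=[[[0,0,0],[0,0,0]],[[0,0,0],[0,0,0]],[[0,0,0],[0,0,0]]], fingers=-0.35)

```text
time: 31.13
eef_pos: [0.5131, -0.0372, 0.0024]
tcp_rot: [0.655, 0.756, -0.0, -0.001]
contact_force: [0.2, -0.5, -0.0]
opening: 0.323
finger_force: 0.0
```

>>> step_arm(increments=[[[0,0,10],[0,0,0]],[[0,0,30],[0,0,0]],[[0,0,40],[0,0,0]],[[0,0,40],[0,0,0]],[[0,0,40],[0,0,0]],[[0,-40,10],[0,0,0]],[[0,-40,0],[0,0,0]],[[0,0,0],[0,0,0]]])

```text
time: 31.8
eef_pos: [0.5147, -0.1228, 0.1759]
tcp_rot: [0.656, 0.754, -0.0, 0.003]
contact_force: [0.3, -0.1, -1.7]
opening: 0.326
finger_force: 0.0
```

>>> step_arm(increments=[[[35,-10,0],[0,0,0]],[[30,-10,0],[0,0,0]],[[0,0,0],[0,0,0]],[[0,0,0],[0,0,0]],[[0,0,0],[0,0,0]]])

```text
time: 32.22
eef_pos: [0.578, -0.1368, 0.1724]
tcp_rot: [0.655, 0.756, -0.0, -0.001]
contact_force: [0.2, 0.0, -0.9]
opening: 0.325
finger_force: 0.0
```

Run:
```python
from h import *
st,im,cam=look('w18.png'); print(*fmt(st))
P=proj([[.6588,-.018,.04],[.516,-.038,.04]],cam); print(P)
x0,x1=int(P[:,0].min()-70),int(P[:,0].max()+70); y=int(P[:,1].mean()); x0=max(x0,0); c=im[max(0,y-105):y+105,x0:x1,::-1]; print(x0,y-105,c.shape)
k=min(800/c.shape[1],600/c.shape[0]); cv2.imwrite('pics/w18c.png',np.clip(cv2.resize(c,None,fx=k,fy=k,interpolation=cv2.INTER_CUBIC).astype(float)*1.3,0,255).astype(np.uint8))
```

```text
32.2167 [ 578.  -136.8  172.4] phi 98.2 tilt [-0.0019  0.0008] F [ 0.2  0.  -0.9] open 0.325
[[435.93160801  59.74715185]
 [261.68474889  58.1891655 ]]
191 -47 (163, 314, 3)
```

View pics/w18c.png

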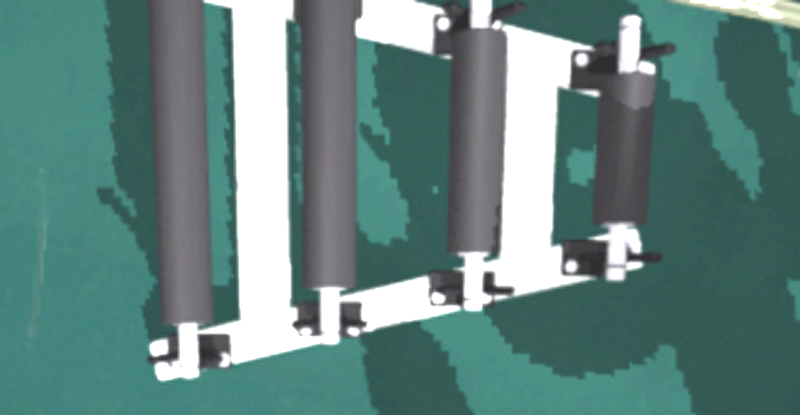

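Near ends all sit in their forks at (187,350), (330,315), (472,288) and (612,255). The longest roller's far end is out of frame, so I'll check it numerically from nearer.

>>> step_arm(increments=[[[-20,35,0],[0,0,0]],[[-20,30,0],[0,0,0]],[[-10,30,0],[0,0,0]],[[0,0,20],[0,0,0]],[[0,0,0],[0,0,0]],[[0,0,0],[0,0,0]],[[0,0,0],[0,0,0]]])

```text
time: 32.85
eef_pos: [0.5286, -0.0426, 0.1931]
tcp_rot: [0.655, 0.756, 0.0, 0.0]
contact_force: [-1.0, -0.8, 0.4]
opening: 0.325
finger_force: 0.0
```

Run:
```python
from h import *
st,im,cam=look('w19.png'); print(*fmt(st))
u=np.array([-.9899,-.1418]); C=np.array([.5875,-.0282]); x=np.array([u[1],-u[0]])
hsv=cv2.cvtColor(im,cv2.COLOR_RGB2HSV)
for o,L in zip((-72,-24,24,72),(82,104,126,148)):
  c=C+u*o/1000; print('L',L,(c*1000).round(1))
  print('  rubber',rubber(im,cam,.040,c,0))
  for s in(1,-1):
    # width of the bright shaft just beyond the fork (outer 4 mm), rows scanned along roller
    p0=proj([[*(c+x*s*(L-36)/2000),.04]],cam)[0]; p1=proj([[*(c+x*s*(L+30)/2000),.04]],cam)[0]
    prof=[]
    for t in np.linspace(0,1,45):
      p=p0+(p1-p0)*t; X,Y=p.round().astype(int)
      if 0<=Y<400 and 12<=X<628:
        r=hsv[Y,X-9:X+10]; m=(r[:,2]>110)&(r[:,1]<60); prof.append('%d'%min(9,m.sum()))
    print('  ',s,p0.round(),p1.round(),''.join(prof))
```

```text
32.85 [528.6 -42.6 193.1] phi 98.18 tilt [ 0.0008 -0.0004] F [-1.  -0.8  0.4] open 0.325
L 82 [658.8 -18. ]
  rubber (array([655.7, -25. ,  45. ]), np.float64(89.5), [np.float64(23.8), np.float64(57.0)])
   1 [459. 150.] [463. 114.] 099999999877899999977777700000000000000000000
   -1 [455. 197.] [451. 229.] 099999986677777666666666600000000000000000000
L 104 [611.3 -24.8]
  rubber (array([605.1, -28.4,  45. ]), np.float64(95.8), [np.float64(10.8), np.float64(75.1)])
   1 [410. 137.] [412. 101.] 199999999777999999766977777000000000000000299
   -1 [405. 208.] [403. 239.] 999999977666667776777775200000000000000000000
L 126 [563.7 -31.6]
  rubber (array([557.7, -31.3,  45. ]), np.float64(98.1), [np.float64(7.2), np.float64(88.2)])
   1 [358. 125.] [359.  88.] 179998888777999998899877775000000000011899999
   -1 [356. 218.] [355. 250.] 279999999988777777777776600000000000499888887
L 148 [516.2 -38.4]
  rubber (array([506.9, -15.8,  45. ]), np.float64(-82.5), [np.float64(6.3), np.float64(64.0)])
   1 [306. 113.] [306.  75.] 229777777777999999999777770000000799999999988
   -1 [307. 229.] [307. 260.] 044899999999997777777777550000000000000000000
```

```bash
python3 -c "
from plant import sign_off; print(sign_off())"
```

```text
the job is handed in; nothing more can be done
None
```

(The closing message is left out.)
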